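# Seal the biscuit tub: press the lid home all round, then snap its vent shut

### The arm

A 6-joint arm with a two-finger parallel gripper is mounted at the origin on a cart in front of the work surface, level with it; the furniture and walls round the work are solid. World frame = base frame: x ahead of the robot, y to its left, z up, the work surface at z = 0. Lengths are in mm, angles in rad, forces in N, time in s.
With the tool pointing down it reaches from about 350 to 875 mm from the base axis. Payload 4.2 kg.
Tool frame: the origin (TCP) lies midway between the tips of the shut fingers; the grasp point (between the pads) lies 19 mm behind it (arm.hold_point_z is the distance from the TCP to the grasp point, in mm); z points along the fingers, y is the line along which they close (so a half turn about z gives the same grasp; the last joint's range is limited). The gripper opens to 85 mm and grips with 20 to 120 N. Pads are 22 mm wide; open, the fingers measure 114 mm over their backs; the gripper's body (76 mm by 85 mm) begins 54 mm behind the grasp point. The pads swing forward as they close: fully open they stand 13 mm farther back than shut.
Start: joints at [-1.021, 0.385, 0.008, 0, -1.194, -0.259], TCP at [179.215, -598.733, 231.312] pointing down, gripper open.
Joint ranges: [-3.14, 3.14], [-1.21, 2.06], [-1.07, 1.41], [-3.16, 2.05], [-2.99, -0.16], [-3.1, 3.1]. Speed limits (rad/s): [2.79, 2.79, 3.14, 3.14, 3.14, 3.14].

### API

Orientations are given as a unit quaternion [x, y, z, w].
In Python, from bench import arm, vision gives the robot as it stands. The module is installed in compiled form; this text tells all that it offers.
- The arm moves only by the tool servo_tool, never from a script. Its argument "plan" is a list of rows, each a list of 7 numbers: the shift along the world's x, y, z each as a share of 300 mm, from -1 to 1, then the turn, a rotation vector about the world's x, y, z each as a share of 2 rad, from -1 to 1, then the opening, from 0 (shut) to 1 (fully open). A call has 1 to 20 rows; each row shifts and turns the commanded pose from where the row before left it; what a row does not reach is not made up. A row lasts 1/8 s, in which the tool goes at most 62.5 mm and 10.7 degrees, less where a joint would pass 70% of its speed; a pose out of reach is approached as far as the arm can. A call with a number of a shift or a turn outside -1 to 1 is refused whole. A call with a gripper value outside its range is refused whole. The fingers move at their own pace and stop on an object; the grip force is fixed at half the most. Time passes only in rows, so rows that do not move let the fingers close. It gives the time, the measured TCP pose, the force, the opening and the grip force at its end, in the units of the state.
- arm.read_state(): the state, without advancing time (a new reading comes with each control period).
- vision.get_image(name): name is "side" or "top"; returns a dict with "image" (480x640x3 uint8, red, green, blue), "z_map" (480x640 float32, mm along the optical axis (not along the pixel's ray), 0 where there is no reading), "K" (3x3 intrinsics, pixels), "world_to_cam" (4x4, takes a point from world to camera coordinates). Camera axes: x right, y down, z forward; pixel columns grow to the right and rows downward; lengths in mm; the calibration is good to about 2 mm. A picture is of the moment at which its call begins.
- arm.job_done(): hands the job in; it is judged then, once.
The state is a dict: "clock": time; "joints": joint angles; "joint_vel": joint speeds; "joint_efforts": joint torques, N m; "position": TCP position; "ee_rot": TCP orientation; "contact_force": force on the tool from outside, world axes, zero at the start; "wrist_torque": the same for the moment, N m; "gripper_width": finger opening in mm; "grasp_force": force on a finger pad.
Only numpy, scipy, OpenCV 4.12 (cv2) and the standard library are available. Lean on these libraries where they do the work, as an engineer would, in place of code of your own. Each camera call takes 0.05 s, during which the arm holds its last target. There are 200 camera calls.

### The job

Put the lid on the glass tub of biscuits and press down its flexible edge, lobe by lobe all the way round, until every lobe has snapped down flat under the glass rim. Leave the small vent flap on the lid standing open until then, so that the trapped air can get out, and snap it shut last. Leave the tub and the other things where they stand.

Things in the scene. Friction and masses are not known exactly. Their poses are not given: they have to be found in the camera images.
- biscuit_tub: round clear glass tub of biscuits, about 1 kg, 85 mm tall, loose on the counter. Outside 151 mm across, with a rounded glass rim 161 mm across and 8 mm thick that bulges outwards; mouth 145 mm wide. Origin: centre of its underside; z up.
- tub_rim (a point): centre of the tub's mouth, level with the top of the glass rim (85 mm above the counter).
- lid: the tub's round lid, 0.35 kg, lying right way up on the counter at first: a stiff white middle 100 mm across, its top 19 mm above the origin, with a central knob and a vent flap; round it a grey flexible edge 174 mm across in six equal lobes; below, a plug. Origin: centre of the plug's underside; z up; x points from the knob to the vent flap. It may go on at any turn about z.
- lid_seat (a point): centre of the lid in the plane of the flange's underside, 14 mm above the lid's origin: it coincides with tub_rim (within 3 mm sideways) when the lid lies on the tub. The plug is 141 mm across, 14 mm deep, its foot tapering to 134 mm: 2 mm to spare all round in the mouth. The flange rests on the glass rim.
- lid_knob (a point): centre of the knob's top, 49 mm above the lid's origin. The knob is 29 mm across, stands 30 mm above the lid's middle; grip it from above with the fingers on the lid's +y and -y sides, clear of the flap.
- vent_flap (a joint): angle of the vent flap, a grey plate 26 x 22 x 4 mm on the lid's +x side: 1.75 rad = open, standing up and leaning 10 degrees away from the knob; 0 = shut, lying from its hinge towards the knob. A spring clicks it over centre: push it near its tip with 1 N or less towards the knob, past 0.88 rad, and it snaps shut by itself.
- flap_tip (a point): middle of the flap's free edge, 26 mm from its hinge. The hinge is 46 mm from the knob's axis, parallel to the lid's y, 4.5 mm above the lid's middle; shut, the flap's top is 6.5 mm above the lid's middle.
- lobe0 (a joint): angle by which this edge lobe of the lid has been pressed down: 0 = raised as at rest (its outer edge about 11 mm proud), 0.33 = flat, level with the lid's middle. It flexes 51 mm from the knob's axis. On the tub, 6 to 16 N of downward push near its outer end (most for the last lobes) snaps the silicone bead under it below the glass rim, which holds it; off the tub it springs back.
- lobe1 (a joint): the same for lobe 1.
- lobe2 (a joint): the same for lobe 2.
- lobe3 (a joint): the same for lobe 3.
- lobe4 (a joint): the same for lobe 4.
- lobe5 (a joint): the same for lobe 5.
- lobe0_top (a point): where to press lobe 0: on its upper face by the raised thumb mark, 74.5 mm from the knob's axis, at 30 degrees from the lid's x axis towards its y; its outer end is 87 mm from the axis. When the lobe is home this point is 5 mm above tub_rim's level.
- lobe1_top (a point): where to press lobe 1: on its upper face by the raised thumb mark, 74.5 mm from the knob's axis, at 90 degrees from the lid's x axis towards its y.
- lobe2_top (a point): where to press lobe 2: on its upper face by the raised thumb mark, 74.5 mm from the knob's axis, at 150 degrees from the lid's x axis towards its y.
- lobe3_top (a point): where to press lobe 3: on its upper face by the raised thumb mark, 74.5 mm from the knob's axis, at 210 degrees from the lid's x axis towards its y.
- lobe4_top (a point): where to press lobe 4: on its upper face by the raised thumb mark, 74.5 mm from the knob's axis, at 270 degrees from the lid's x axis towards its y.
- lobe5_top (a point): where to press lobe 5: on its upper face by the raised thumb mark, 74.5 mm from the knob's axis, at 330 degrees from the lid's x axis towards its y.
- salt_shaker: salt shaker, 44 mm across, 90 mm tall, standing near the work; to be left alone. Origin: centre of its underside.
- spice_jar: spice jar with a pale cap, 44 mm across, 109 mm tall, standing near the work; to be left alone. Origin: centre of its underside.
- measure_cup: measuring cup with a flat handle, 115 x 60 x 38 mm near the work; to be left alone. Origin: centre of its underside.
- teaspoon: metal teaspoon, 130 mm long, lying near the work; to be left alone. Origin: centre of its underside.

How it is judged:
By the outcome, as a careful person would: the job done as asked, in the order asked, and still so for the second after the job is handed in, with the robot touching nothing.
It also fails if it takes over 58 s, if anything falls off the work surface, if the arm or the gripper's body presses on something with over 40 N, if the wrist force passes 120 N, or if a joint passes its speed limit or range.

## Working session

There is one attempt and no reset: what is moved stays moved. The work goes in short steps, Python scripts to look and compute and a tool call to move; the robot and the scene stay as the last step left them, time stands still between calls to the robot, and variables do not carry over. Pictures are saved under pics/ and viewed, at most 10 in all, crops included, and the job is handed in when it is done.

Besides the shell and the picture viewer there is one more tool, called after "Request:" as a command line: name --pt "numbers of a row" for each row, then --argument value for the rest. servo_tool: Moves the arm, as the interface text tells. Its arguments: {"type":"object","properties":{"plan":{"type":"array"}},"required":["plan"]}

```bash
mkdir -p pics; cat > h.py <<'E'
import numpy as np, cv2
from bench import arm, vision
def snap(n,f=None):
    d=vision.get_image(n)
    if f: cv2.imwrite(f'pics/{f}.png',cv2.cvtColor(d['image'],cv2.COLOR_RGB2BGR))
    return d
def cloud(d):
    z=d['z_map'].astype(float);v,u=np.mgrid[:480,:640];K=d['K']
    c=np.stack([(u-K[0,2])/K[0,0]*z,(v-K[1,2])/K[1,1]*z,z,np.ones_like(z)],-1)
    w=(c@np.linalg.inv(d['world_to_cam']).T)[...,:3]; w[z==0]=np.nan
    return w
E
python3 - <<'E'
from h import *
for n in('top','side'):
    d=snap(n,n+'1');print(d['K'].tolist(),np.linalg.inv(d['world_to_cam']).round(3).tolist());np.save(n,cloud(d))
s=arm.read_state();print(s, arm.hold_point_z)
E
```

```text
[[567.382795865257, 0.0, 323.8319681457344], [0.0, 567.382795865257, 241.677831830291], [0.0, 0.0, 1.0]] [[0.021, -0.993, 0.118, 415.268], [-0.999, -0.024, -0.022, -237.201], [0.025, -0.117, -0.993, 1341.954], [0.0, 0.0, 0.0, 1.0]]
[[438.38514095956896, 0.0, 316.3921183850071], [0.0, 438.38514095956896, 241.96548249963777], [0.0, 0.0, 1.0]] [[-0.996, -0.05, 0.075, 501.155], [-0.089, 0.655, -0.751, 400.814], [-0.012, -0.754, -0.657, 628.837], [0.0, 0.0, 0.0, 1.0]]
{'clock': 0.1, 'joints': array([-1.02135652e+00,  3.85463167e-01,  6.81467381e-03, -4.10351445e-04,
       -1.19399135e+00, -2.58632354e-01]), 'joint_vel': array([-0.00102227, -0.00331137,  0.00338201,  0.00159002,  0.0001447 ,
       -0.00054754]), 'joint_efforts': array([-7.63527328e-05, -3.93321347e+01,  1.88928151e+01,  4.19796288e+00,
       -2.61630848e-03,  3.55279710e-06]), 'position': array([ 179.09791168, -598.27354848,  230.36500256]), 'ee_rot': array([-1.44816973e-01,  9.89458012e-01,  9.22515796e-04, -1.87017433e-04]), 'contact_force': array([-0.0834655 , -0.51624985,  0.84886865]), 'wrist_torque': array([0.01502229, 0.06644624, 0.03312372]), 'grasp_force': 0.0, 'gripper_width': 85.30156902650691} 18.700000000000003
```

View pics/top1.png

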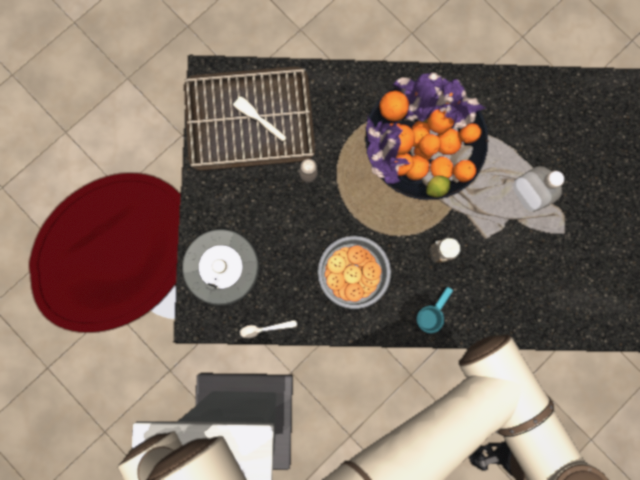

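View pics/side1.png

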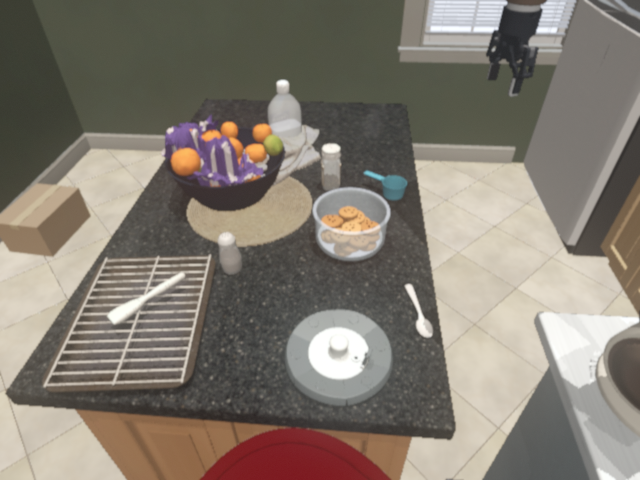

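Top view: lid at about (220,267) with its knob at (219,266) and the flap near (212,282). The tub is at (354,272), the shakers at (308,170) and (447,249), the cup at (431,319) and the spoon at (268,329). Next I'll measure.

```bash
python3 - <<'E'
from h import *
t=np.load('top.npy');s=np.load('side.npy')
def fit(P):
    A=np.c_[2*P[:,:2],np.ones(len(P))];b=(P[:,:2]**2).sum(1);x=np.linalg.lstsq(A,b,rcond=None)[0]
    return x[:2],np.sqrt(x[2]+x[0]**2+x[1]**2)
img=cv2.imread('pics/top1.png');im2=cv2.imread('pics/side1.png')
for nm,w,c in(('top',t,(220,267)),('side',s,(338,350))):
    near=np.nanmedian(w[c[1]-3:c[1]+3,c[0]-3:c[0]+3].reshape(-1,3),0);print(nm,'near',near.round())
    r=np.linalg.norm(w[...,:2]-near[:2],axis=-1)
    for lo,hi in((17,22),(22,35),(35,44),(44,60)):
        P=w[(r<110)&(w[...,2]>lo)&(w[...,2]<hi)]
        if len(P)>3: print(lo,hi,len(P),P.mean(0).round(1),P.min(0).round(1),P.max(0).round(1))
    P=w[(r<110)&(w[...,2]>12)]
    h=cv2.convexHull(P[:,:2].astype(np.float32))[:,0];print('hull',[np.round(q,1) for q in fit(h)],cv2.minEnclosingCircle(h))
    P=w[(r<110)&(w[...,2]>40)];print('knobtop',P.mean(0),len(P), np.percentile(P[:,2],[10,50,90]))
for nm,w,c in(('top',t,(354,272)),('side',s,(350,225))):
    near=np.nanmedian(w[c[1]-3:c[1]+3,c[0]-3:c[0]+3].reshape(-1,3),0);print(nm,'tub near',near.round())
    r=np.linalg.norm(w[...,:2]-near[:2],axis=-1)
    P=w[(r<120)&(w[...,2]>76)&(w[...,2]<95)];h=cv2.convexHull(P[:,:2].astype(np.float32))[:,0]
    print(len(P),[np.round(q,1) for q in fit(P)],[np.round(q,1) for q in fit(h)],cv2.minEnclosingCircle(h),P[:,2].max())
for nm,u,v in(('salt',308,166),('jar',450,247),('cup',431,319),('spoon',250,331),('spoon2',295,324)):print(nm,t[v,u].round())
a=cv2.resize(img[225:310,175:265],(540,510),interpolation=cv2.INTER_CUBIC)
cv2.imwrite('pics/c1.png',a)
b=cv2.resize(im2[305:405,280:400],(720,600),interpolation=cv2.INTER_CUBIC);cv2.imwrite('pics/c2.png',b)
E
```

```text
top near [506. -30.  48.]
17 22 1877 [509.5 -27.1  19.6] [ 421.5 -115.3   17. ] [596.2  61.2  22. ]
22 35 1952 [507.7 -26.7  25. ] [ 421.5 -113.4   22. ] [593.8  58.4  34.8]
35 44 20 [488.3 -19.8  40.6] [459.8 -37.3  35.3] [586.4  -2.9  43.8]
44 60 162 [500.4 -23.8  48.6] [456.9 -40.6  44. ] [523.2   0.   55.1]
hull [array([508.5, -26.8]), np.float64(88.4)] ((508.4478759765625, -26.758045196533203), 89.22611999511719)
knobtop [499.87645102 -23.64164202  48.21792704] 173 [44.67727645 48.59416438 51.42872296]
side near [512. -12.  45.]
17 22 3958 [511.1 -19.   19.7] [ 423.  -101.8   17. ] [597.9  62.   22. ]
22 35 3398 [510.  -17.   24.7] [ 424.8 -112.6   22. ] [597.4  60.6  34.6]
35 44 60 [499.  -11.9  40. ] [464.7 -21.5  35.3] [5.24e+02 1.00e-01 4.39e+01]
44 60 293 [503.  -21.6  48.3] [457.5 -40.2  44. ] [524.7   0.7  51.6]
hull [array([510.6, -24.2]), np.float64(87.7)] ((510.42279052734375, -24.706939697265625), 88.86569213867188)
knobtop [502.67268534 -20.6341388   47.59831751] 327 [43.8338108  48.26048725 49.99400368]
top tub near [ 503. -336.   37.]
836 [array([ 499.5, -333. ]), np.float64(75.8)] [array([ 499.7, -333.3]), np.float64(79.8)] ((499.77984619140625, -333.6011657714844), 80.48136138916016) 91.81720581118975
side tub near [ 503. -337.   37.]
831 [array([ 501.6, -331.2]), np.float64(75.9)] [array([ 501.6, -332.5]), np.float64(79.8)] ((501.79241943359375, -332.7250671386719), 80.5001449584961) 86.95328369389085
salt [ 735. -226.   88.]
jar [ 557. -543.  107.]
cup [ 397. -523.    3.]
spoon [ 361. -100.   -0.]
spoon2 [ 379. -204.    4.]
```

View pics/c1.png

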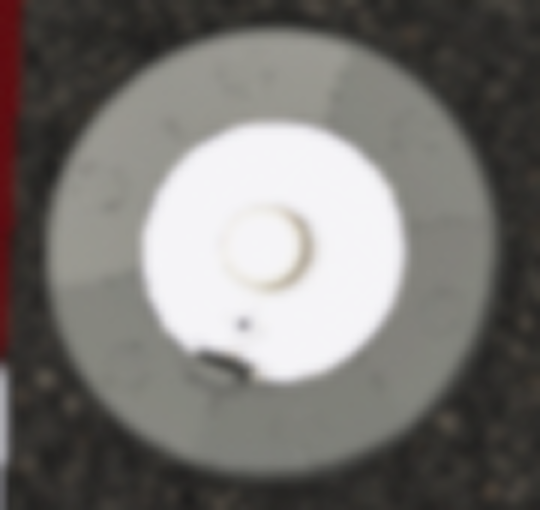

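View pics/c2.png

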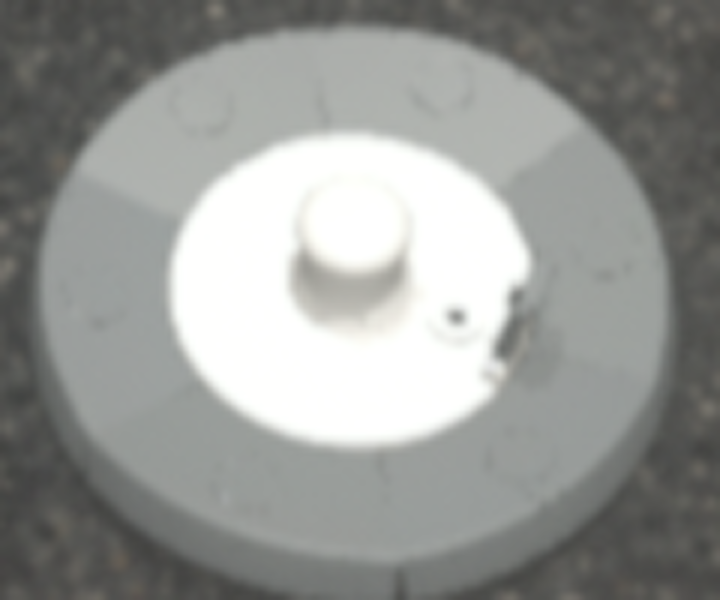

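The crops show the knob at c1 (267,247), the flap at c1 (222,367) / c2 (510,325), and the vent hole at c1 (243,323) / c2 (456,316). There are lobe seams every 60°. Now I'll compute the yaw.

```bash
python3 - <<'E'
from h import *
t=np.load('top.npy');s=np.load('side.npy')
for nm,w,c,hole in(('top',t,(508.5,-26.8),(215.5,278.8)),('side',s,(510.5,-24.4),(356,357.7))):
    r=np.linalg.norm(w[...,:2]-c,axis=-1)
    K=w[(r<20)&(w[...,2]>46)];print(nm,'knob',K.mean(0).round(1),len(K),K.min(0).round(1),K.max(0).round(1))
    F=w[(r>35)&(r<62)&(w[...,2]>30)];f=F.mean(0)
    print('flap',f.round(1),len(F),F[:,2].max(),'yaw',np.degrees(np.arctan2(f[1]-c[1],f[0]-c[0])), 'r',np.hypot(*(f[:2]-c)))
    q=F[:,:2]-f[:2];u,sv,v=np.linalg.svd(q,full_matrices=False);print('plate normal',np.degrees(np.arctan2(v[1,1],v[1,0])))
    h=w[round(hole[1]),round(hole[0])];print('hole',h.round(1),np.degrees(np.arctan2(h[1]-c[1],h[0]-c[0])))
# bounds of counter
from scipy.spatial.transform import Rotation as R
st=arm.read_state();print(R.from_quat(st['ee_rot']).as_matrix().round(3))
E
```

```text
top knob [509.2 -26.2  49.3] 112 [493.6 -40.6  46. ] [523.2 -13.1  55.1]
flap [462.  -10.8  45.3] 42 52.94971763520198 yaw 160.98671417372353 r 49.14340673272972
plate normal -14.17829113608625
hole [478.8 -19.6  24.2] 166.35627457872454
side knob [510.7 -24.8  48.5] 222 [497.1 -39.5  46.1] [524.7 -10.7  51.6]
flap [464.5  -7.2  45.4] 67 51.42866709017608 yaw 159.52926527238318 r 49.102150246296304
plate normal 154.66349911483607
hole [481.4 -14.3  20.9] 160.9055777479758
[[-0.958 -0.287 -0.001]
 [-0.287  0.958  0.002]
 [ 0.     0.002 -1.   ]]
```

Request:
servo_tool --pt "0.04 0.07 0 0 0 -0.01 1" --pt "0.073 0.127 0 0 0 -0.021 1" --pt "0.073 0.127 0 0 0 -0.021 1" --pt "0.073 0.127 0 0 0 -0.021 1" --pt "0.073 0.127 0 0 0 -0.021 1" --pt "0.073 0.127 0 0 0 -0.021 1" --pt "0.073 0.127 0 0 0 -0.021 1" --pt "0.073 0.127 0 0 0 -0.021 1" --pt "0.073 0.127 0 0 0 -0.021 1" --pt "0.073 0.127 0 0 0 -0.021 1" --pt "0.073 0.127 -0.05 0 0 -0.021 1" --pt "0.073 0.127 -0.05 0 0 -0.021 1" --pt "0.073 0.127 -0.05 0 0 -0.021 1" --pt "0.073 0.127 -0.05 0 0 -0.021 1" --pt "0.073 0.127 -0.05 0 0 -0.021 1" --pt "0.04 0.07 0 0 0 -0.011 1" --pt "0 0 0 0 0 0 1"

```text
clock: 2.22
position: [510.2, -22.1, 155.6]
ee_rot: [0.168, 0.986, -0.0, -0.001]
contact_force: [0.0, -0.3, -0.5]
gripper_width: 85.2
grasp_force: 0.0
```

```bash
cat >> h.py <<'E'
from scipy.spatial.transform import Rotation as R
def st():
    s=arm.read_state();m=R.from_quat(s['ee_rot']).as_matrix()
    print('t',round(s['clock'],2),'p',s['position'].round(2),'yaw_y',round(np.degrees(np.arctan2(m[1,1],m[0,1])),2),'z',m[:,2].round(3),'F',s['contact_force'].round(1),'w',round(s['gripper_width'],1),'g',round(s['grasp_force'],1),'j6',s['joints'].round(2))
    return s
E
python3 -c "
from h import *
st()"
```

```text
t 2.23 p [510.22 -22.12 155.63] yaw_y 70.7 z [-0.001 -0.    -1.   ] F [ 0.  -0.3 -0.5] w 85.2 g 0.0 j6 [ 0.27  0.26 -0.38 -0.   -0.93 -2.18]
```

Request:
servo_tool --pt "-0.002 -0.012 -0.1 0 0 0 1" --pt "0 0 -0.1 0 0 0 1" --pt "0 0 -0.1 0 0 0 1" --pt "0 0 -0.08 0 0 0 1" --pt "0 0 -0.04 0 0 0 1" --pt "0 0 -0.022 0 0 0 1" --pt "0 0 0 0 0 0 1" --pt "0 0 0 0 0 0 0" --pt "0 0 0 0 0 0 0" --pt "0 0 0 0 0 0 0" --pt "0 0 0 0 0 0 0" --pt "0 0 0 0 0 0 0" --pt "0 0 0 0 0 0 0" --pt "0 0 0 0 0 0 0"

```text
clock: 3.98
position: [509.5, -26.9, 24.4]
ee_rot: [0.169, 0.986, 0.0, 0.0]
contact_force: [-1.2, 0.2, 6.4]
gripper_width: 27.1
grasp_force: 59.0
```

```bash
python3 -c "
from h import *
st()"
```

```text
t 3.98 p [509.5  -26.87  24.36] yaw_y 70.6 z [ 0.001 -0.    -1.   ] F [-1.2  0.2  6.4] w 27.1 g 59.0 j6 [ 0.27  0.45 -0.52  0.   -0.6  -2.18]
```

Request:
servo_tool --pt "0 0 0.03 0 0 0 0" --pt "0 0 0.08 0 0 0 0" --pt "0 0 0.1 0 0 0 0" --pt "0 0 0.1 0 0 0 0" --pt "0 0 0.08 0 0 0 0" --pt "0 -0.04 0.04 0 0 0 0" --pt "-0.003 -0.08 0 0 0 0 0" --pt "-0.003 -0.12 0 0 0 0 0" --pt "-0.005 -0.14 0 0 0 0 0" --pt "-0.005 -0.14 0 0 0 0 0" --pt "-0.005 -0.14 0 0 0 0 0" --pt "-0.004 -0.14 0 0 0 0 0" --pt "-0.004 -0.12 0 0 0 0 0" --pt "0 -0.07 0 0 0 0 0" --pt "0 -0.034 0 0 0 0 0" --pt "0 0 0 0 0 0 0" --pt "0 0 0 0 0 0 0" --pt "0 0 0 0 0 0 0"

```text
clock: 6.22
position: [500.7, -333.2, 152.9]
ee_rot: [0.168, 0.986, 0.0, 0.0]
contact_force: [0.8, 0.1, -3.1]
gripper_width: 26.8
grasp_force: 59.6
```

```bash
python3 - <<'E'
from h import *
st()
d=snap('side','side2');w=cloud(d);t=cloud(snap('top','top2'))
for w in(w,t):
    r=np.linalg.norm(w[...,:2]-[500.7,-333],axis=-1)
    P=w[(r<110)&(w[...,2]>138)&(w[...,2]<170)]
    print(len(P))
    if len(P)>20:
        h=cv2.convexHull(P[:,:2].astype(np.float32))[:,0];print(cv2.minEnclosingCircle(h))
    P=w[(r<110)&(w[...,2]<90)&(w[...,2]>78)];print(len(P),P.mean(0) if len(P) else 0)
cv2.imwrite('pics/c3.png',cv2.resize(cv2.imread('pics/side2.png')[80:310,220:480],(780,690))[:600])
E
```

```text
t 6.22 p [ 500.7  -333.21  152.89] yaw_y 70.64 z [ 0.  0. -1.] F [ 0.8  0.1 -3.1] w 26.8 g 59.6 j6 [-0.32  0.41 -0.16 -0.   -1.   -1.59]
3540
((502.4397277832031, -329.86505126953125), 88.6673583984375)
425 [ 500.11711622 -284.26730549   83.14652886]
2111
((497.77508544921875, -331.636962890625), 88.3870620727539)
0 0
```

View pics/c3.png

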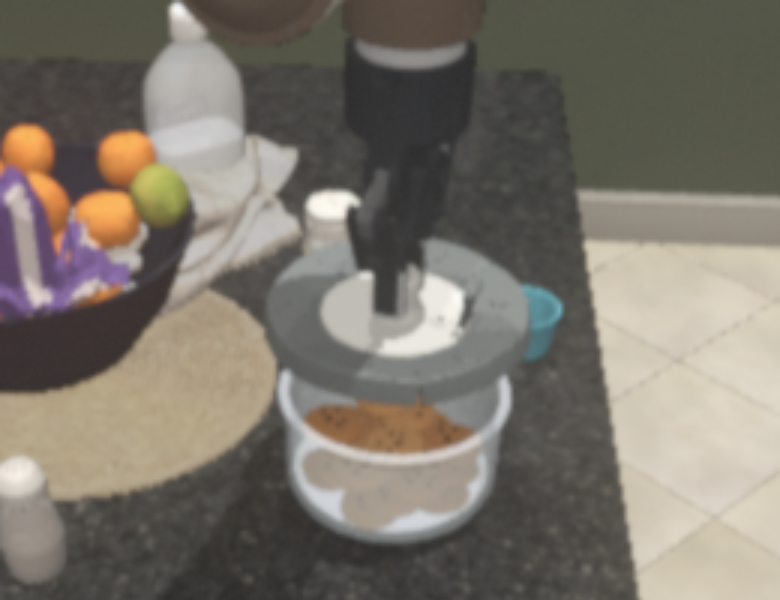

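The side view shows the lid held level above the tub with the flap still open. Each camera's lid-minus-tub offset averages to a correction of about (+0.5, -2.2). I'll descend gently.

Request:
servo_tool --pt "0.002 -0.007 -0.04 0 0 0 0" --pt "0 0 -0.05 0 0 0 0" --pt "0 0 -0.04 0 0 0 0" --pt "0 0 -0.02 0 0 0 0" --pt "0 0 -0.01 0 0 0 0" --pt "0 0 -0.005 0 0 0 0" --pt "0 0 0 0 0 0 0"

```text
clock: 7.2
position: [501.3, -336.3, 103.6]
ee_rot: [0.169, 0.986, -0.0, 0.0]
contact_force: [-0.0, 0.0, -3.7]
gripper_width: 27.0
grasp_force: 59.7
```

```bash
python3 -c "
from h import *
print(st()['wrist_torque'])"
```

```text
t 7.2 p [ 501.26 -336.27  103.56] yaw_y 70.57 z [ 0.001 -0.    -1.   ] F [-0.   0.  -3.7] w 27.0 g 59.7 j6 [-0.32  0.46 -0.21  0.   -0.89 -1.59]
[0.11155283 0.01364308 0.01024428]
```

Request:
servo_tool --pt "0 0 -0.008 0 0 0 0" --pt "0 0 -0.007 0 0 0 0" --pt "0 0 0 0 0 0 0"

```text
clock: 7.58
position: [500.8, -335.9, 98.6]
ee_rot: [0.169, 0.986, 0.0, -0.0]
contact_force: [-0.3, 2.5, -0.8]
gripper_width: 27.3
grasp_force: 59.8
```

```bash
python3 -c "
from h import *
print(st()['wrist_torque'])"
```

```text
t 7.58 p [ 500.81 -335.86   98.6 ] yaw_y 70.56 z [-0.     0.001 -1.   ] F [-0.3  2.5 -0.8] w 27.3 g 59.8 j6 [-0.32  0.47 -0.22 -0.   -0.88 -1.59]
[0.74606746 0.38018726 0.04833754]
```

Request:
servo_tool --pt "0 0.005 0 0 0 0 0" --pt "0 0 -0.006 0 0 0 0" --pt "0 0 -0.006 0 0 0 0" --pt "0 0 0 0 0 0 0"

```text
clock: 8.07
position: [501.3, -335.0, 96.8]
ee_rot: [0.168, 0.986, -0.0, 0.0]
contact_force: [-3.2, 3.3, 5.9]
gripper_width: 27.2
grasp_force: 60.8
```

```bash
python3 -c "
from h import *
print(st()['wrist_torque'])"
```

```text
t 8.07 p [ 501.28 -334.95   96.81] yaw_y 70.61 z [ 0.001 -0.001 -1.   ] F [-3.2  3.3  5.9] w 27.2 g 60.8 j6 [-0.32  0.47 -0.22  0.   -0.88 -1.59]
[0.73844935 0.89409163 0.01255797]
```

Request:
servo_tool --pt "-0.003 0.004 0 0 0 0 0" --pt "0 0 0 0 0 0 0"

```text
clock: 8.32
position: [501.3, -334.7, 96.7]
ee_rot: [0.169, 0.986, -0.001, 0.002]
contact_force: [-2.8, -1.5, 5.9]
gripper_width: 27.4
grasp_force: 60.6
```

```bash
python3 - <<'E'
from h import *
print(st()['wrist_torque'])
w=cloud(snap('side','side3'))
r=np.linalg.norm(w[...,:2]-[500.7,-333],axis=-1)
P=w[(r<110)&(w[...,2]>92)&(w[...,2]<108)]
h=cv2.convexHull(P[:,:2].astype(np.float32))[:,0];print(cv2.minEnclosingCircle(h))
for nm,m in(('middle',(r<45)&(r>25)),('lobe edge',(r>80)&(r<86))):
    P=w[m&(w[...,2]>80)&(w[...,2]<115)]
    c=np.linalg.lstsq(np.c_[P[:,:2]-[500.7,-333],np.ones(len(P))],P[:,2],rcond=None)[0];print(nm,len(P),c)
E
```

```text
t 8.32 p [ 501.25 -334.68   96.73] yaw_y 70.6 z [ 0.003 -0.003 -1.   ] F [-2.8 -1.5  5.9] w 27.4 g 60.6 j6 [-0.32  0.47 -0.23  0.   -0.87 -1.59]
[-0.49906941  0.48656359 -0.06477875]
((503.5479736328125, -331.6107482910156), 87.79656982421875)
middle 527 [5.00037666e-03 2.40910990e-02 9.25655921e+01]
lobe edge 600 [ 1.42697640e-02 -1.75635496e-02  9.72487399e+01]
```

Request:
servo_tool --pt "0 0 0 0 0 0 0.6" --pt "0 0 0 0 0 0 0.6" --pt "0 0 0 0 0 0 0.6" --pt "0 0 0 0 0 0 0.6" --pt "0 0 0.05 0 0 0 0.6" --pt "0 0 0.1 0 0 0 0.6" --pt "0 0 0.12 0 0 0 0" --pt "0 0 0.06 0 0 0 0" --pt "0 0 0 0 0 0 0" --pt "0 0 0 0 0 0 0"

```text
clock: 9.62
position: [499.7, -333.2, 193.6]
ee_rot: [0.169, 0.986, 0.0, -0.001]
contact_force: [0.2, 0.3, -0.4]
gripper_width: 0.1
grasp_force: 0.0
```

```bash
cat >> h.py <<'E'
def lid(c=(501,-333.5)):
    for n in('side','top'):
        w=cloud(snap(n,n+'_lid'))
        r=np.linalg.norm(w[...,:2]-c,axis=-1)
        P=w[(r<100)&(w[...,2]>87)&(w[...,2]<108)]
        h=cv2.convexHull(P[:,:2].astype(np.float32))[:,0];cc=np.array(cv2.minEnclosingCircle(h)[0]);print(n,'circle',cc.round(1),cv2.minEnclosingCircle(h)[1])
        K=w[(r<20)&(w[...,2]>115)&(w[...,2]<125)]
        if len(K):print(' knob',len(K),K.mean(0).round(1))
        F=w[(r>36)&(r<62)&(w[...,2]>103)&(w[...,2]<127)]
        if len(F): f=F.mean(0);print(' flap',len(F),f.round(1),F[:,2].max().round(1),'yaw',np.degrees(np.arctan2(*(f[:2]-cc)[::-1])).round(1))
        m=(r<46)&(r>22)&(w[...,2]>80)&(w[...,2]<97);P=w[m]
        print(' mid',len(P),np.linalg.lstsq(np.c_[P[:,:2]-c,np.ones(len(P))],P[:,2],rcond=None)[0].round(3))
        a=np.degrees(np.arctan2(w[...,1]-cc[1],w[...,0]-cc[0])); rr=np.linalg.norm(w[...,:2]-cc,axis=-1)
        print(' lobes',[(round(float(np.nanmedian(w[...,2][q])),1),int(q.sum())) for k in range(6) for q in [(rr>76)&(rr<84)&(w[...,2]<112)&(w[...,2]>80)&(abs((a-(160.5+30+60*k)+180)%360-180)<22)]])
E
python3 - <<'E'
from h import *
st();lid()
cv2.imwrite('pics/c4.png',cv2.resize(cv2.imread('pics/side_lid.png')[80:310,220:480],(780,690))[:600])
E
```

```text
t 9.62 p [ 499.69 -333.21  193.56] yaw_y 70.55 z [-0.001  0.001 -1.   ] F [ 0.2  0.3 -0.4] w 0.1 g 0.0 j6 [-0.32  0.37 -0.11 -0.   -1.09 -1.59]
side circle [ 503.2 -332.2] 89.5329818725586
 knob 125 [ 502.6 -329.7  120.1]
 flap 39 [ 456.7 -312.7  116. ] 124.7 yaw 157.2
 mid 590 [ 3.0000e-03 -3.0000e-03  9.1836e+01]
 lobes [(99.7, 76), (98.7, 78), (97.8, 71), (97.9, 71), (99.1, 99), (100.0, 93)]
top circle [ 497.2 -332.6] 88.2470474243164
 flap 36 [ 453.6 -317.1  119.1] 125.9 yaw 160.4
 mid 355 [-3.0000e-03 -0.0000e+00  9.1372e+01]
 lobes [(99.3, 105), (99.0, 67), (nan, 0), (nan, 0), (98.1, 40), (99.6, 108)]
  return np.nanmean(a, axis, out=out, keepdims=keepdims)
```

View pics/c4.png

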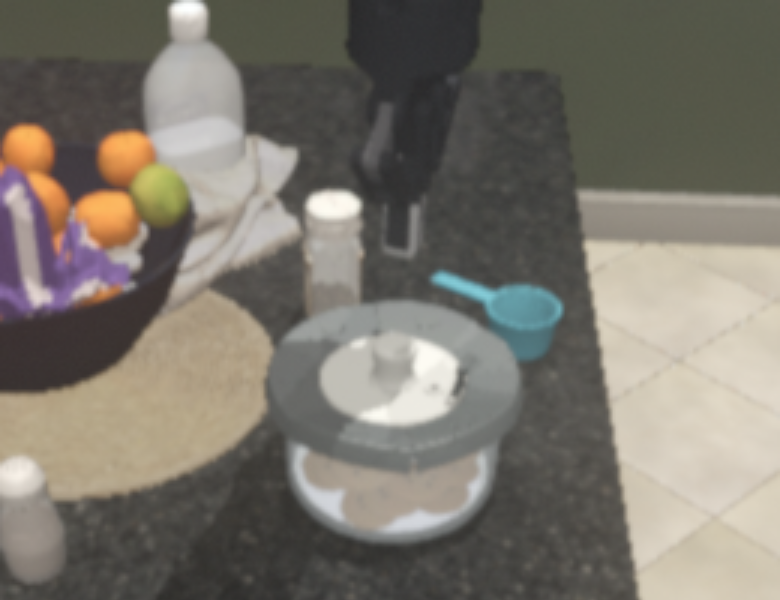

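The lid sits level on the tub, with the flap still open at (460,383) in the crop. I'll turn the closed fingers so their line runs along the lid's x, and move above lobe 0.

Request:
servo_tool --pt "-0.027 -0.0052 -0.01 0 0 0.0873 0" --pt "-0.027 -0.0052 -0.01 0 0 0.0873 0" --pt "-0.027 -0.0052 -0.01 0 0 0.0873 0" --pt "-0.027 -0.0052 -0.01 0 0 0.0873 0" --pt "-0.027 -0.0052 -0.01 0 0 0.0873 0" --pt "-0.027 -0.0052 -0.01 0 0 0.0873 0" --pt "-0.027 -0.0052 -0.02 0 0 0.0873 0" --pt "-0.027 -0.0052 -0.03 0 0 0.0873 0" --pt "-0.027 -0.0052 -0.03 0 0 0.0873 0" --pt "0 0 -0.04 0 0 0 0" --pt "0 0 -0.04 0 0 0 0" --pt "0 0 0 0 0 0 0"

```text
clock: 11.22
position: [426.8, -347.1, 126.6]
ee_rot: [-0.577, 0.816, 0.001, -0.001]
contact_force: [-0.6, 0.1, 0.2]
gripper_width: -0.2
grasp_force: 0.0
```

```bash
python3 -c "
from h import *
st()"
```

```text
t 11.22 p [ 426.81 -347.15  126.57] yaw_y 160.53 z [-0.003  0.001 -1.   ] F [-0.6  0.1  0.2] w -0.2 g 0.0 j6 [-0.39  0.36 -0.32 -0.   -0.89  0.05]
```

Request:
servo_tool --pt "0 0 -0.05 0 0 0 0" --pt "0 0 -0.03 0 0 0 0" --pt "0 0 -0.015 0 0 0 0" --pt "0 0 -0.01 0 0 0 0" --pt "0 0 -0.01 0 0 0 0" --pt "0 0 -0.01 0 0 0 0" --pt "0 0 0 0 0 0 0"

```text
clock: 12.1
position: [427.5, -347.5, 90.3]
ee_rot: [-0.578, 0.816, -0.0, 0.0]
contact_force: [0.5, 0.3, -0.2]
gripper_width: 0.1
grasp_force: 0.0
```

```bash
python3 -c "
from h import *
st()"
```

```text
t 12.1 p [ 427.47 -347.51   90.33] yaw_y 160.59 z [ 0.  0. -1.] F [ 0.5  0.3 -0.2] w 0.1 g 0.0 j6 [-0.39  0.4  -0.36 -0.   -0.81  0.05]
```

Request:
servo_tool --pt "0 0 -0.006 0 0 0 0" --pt "0 0 -0.006 0 0 0 0" --pt "0 0 0 0 0 0 0"

```text
clock: 12.48
position: [427.8, -347.7, 89.7]
ee_rot: [-0.578, 0.816, -0.001, -0.0]
contact_force: [-3.8, 4.8, 15.3]
gripper_width: -0.2
grasp_force: 7.6
```

```bash
python3 -c "
from h import *
st();lid()" 2>/dev/null
```

```text
t 12.47 p [ 427.77 -347.75   89.67] yaw_y 160.68 z [ 0.001 -0.001 -1.   ] F [-3.8  4.8 15.3] w -0.2 g 7.6 j6 [-0.39  0.41 -0.36  0.   -0.8   0.05]
side circle [ 500.9 -331.3] 88.93977355957031
 knob 116 [ 500.7 -330.   119.1]
 flap 60 [ 450.  -325.2  114.4] 124.8 yaw 173.2
 mid 596 [ 2.000e-03 -2.000e-03  9.046e+01]
 lobes [(90.5, 57), (97.3, 77), (98.3, 76), (99.4, 71), (98.3, 132), (98.0, 121)]
top circle [ 512.5 -339. ] 87.02882385253906
 knob 49 [ 507.4 -336.3  119.4]
 mid 461 [-2.0000e-02  7.0000e-03  9.0742e+01]
 lobes [(nan, 0), (97.4, 42), (89.4, 8), (90.9, 11), (97.8, 43), (nan, 0)]
```

Request:
servo_tool --pt "0 0 0.05 0 0 0 0" --pt "0 0 0.035 0 0 0 0" --pt "0.082 -0.096 0 0 0 0 0" --pt "0.081 -0.095 0 0 0 0 0" --pt "0 0 0 0 0 0 0" --pt "0 0 -0.04 0 0 0 0" --pt "0 0 -0.015 0 0 0 0" --pt "0 0 -0.012 0 0 0 0" --pt "0 0 -0.012 0 0 0 0" --pt "0 0 -0.008 0 0 0 0" --pt "0 0 0 0 0 0 0"

```text
clock: 13.95
position: [476.1, -404.5, 89.7]
ee_rot: [-0.578, 0.816, -0.0, -0.0]
contact_force: [-4.0, 3.5, 16.6]
gripper_width: -0.0
grasp_force: 8.0
```

```bash
python3 -c "
from h import *
st();lid()" 2>/dev/null
```

```text
t 13.95 p [ 476.07 -404.55   89.66] yaw_y 160.67 z [ 0.    -0.001 -1.   ] F [-4.   3.5 16.6] w -0.0 g 8.0 j6 [-0.45  0.51 -0.17  0.   -0.89  0.11]
side circle [ 501.4 -331.7] 88.55020904541016
 knob 119 [ 500.9 -330.1  119. ]
 flap 43 [ 457.2 -321.4  115. ] 122.1 yaw 166.9
 mid 594 [-1.0000e-03  7.0000e-03  9.0448e+01]
 lobes [(90.1, 66), (89.7, 40), (98.4, 83), (99.4, 73), (98.2, 137), (98.5, 102)]
top circle [ 459.2 -324.7] 64.02973937988281
 knob 30 [ 489.8 -328.6  119.5]
 flap 39 [ 452.1 -317.9  117.9] 126.2 yaw 136.5
 mid 439 [-1.0000e-02  8.0000e-03  9.0041e+01]
 lobes [(nan, 0), (nan, 0), (nan, 0), (nan, 0), (nan, 0), (nan, 0)]
```

Request:
servo_tool --pt "0 0 0.05 0 0 0 0" --pt "0 0 0.035 0 0 0 0" --pt "0.083 0.015 0 0 0 0 0" --pt "0.083 0.015 0 0 0 0 0" --pt "0.081 0.016 0 0 0 0 0" --pt "0 0 0 0 0 0 0" --pt "0 0 -0.04 0 0 0 0" --pt "0 0 -0.015 0 0 0 0" --pt "0 0 -0.012 0 0 0 0" --pt "0 0 -0.012 0 0 0 0" --pt "0 0 -0.008 0 0 0 0" --pt "0 0 0 0 0 0 0"

```text
clock: 15.55
position: [550.0, -391.4, 89.6]
ee_rot: [-0.578, 0.816, -0.001, -0.0]
contact_force: [-2.4, 3.3, 16.8]
gripper_width: 0.1
grasp_force: 8.3
```

```bash
python3 -c "
from h import *
st();lid()" 2>/dev/null
```

```text
t 15.55 p [ 549.99 -391.37   89.64] yaw_y 160.65 z [ 0.    -0.001 -1.   ] F [-2.4  3.3 16.8] w 0.1 g 8.3 j6 [-0.38  0.58 -0.03  0.   -0.95  0.04]
side circle [ 500.6 -332.2] 89.50446319580078
 knob 115 [ 501.2 -330.8  118.9]
 flap 45 [ 465.1 -320.5  114.9] 126.8 yaw 161.7
 mid 592 [-6.0000e-03  4.0000e-03  9.0407e+01]
 lobes [(89.9, 66), (89.8, 45), (89.9, 46), (98.9, 68), (98.5, 113), (98.7, 112)]
top circle [ 499.2 -332.1] 88.55062866210938
 knob 145 [ 499.1 -334.3  119.6]
 flap 38 [ 452.5 -317.9  117.7] 125.8 yaw 163.2
 mid 990 [-9.0000e-03  1.0000e-03  9.0251e+01]
 lobes [(90.0, 106), (89.8, 96), (nan, 0), (98.8, 57), (98.1, 105), (99.2, 102)]
```

Request:
servo_tool --pt "0 0 0.05 0 0 0 0" --pt "0 0 0.035 0 0 0 0" --pt "0.028 0.079 0 0 0 0 0" --pt "0.028 0.079 0 0 0 0 0" --pt "0.028 0.08 0 0 0 0 0" --pt "0 0 0 0 0 0 0" --pt "0 0 -0.04 0 0 0 0" --pt "0 0 -0.015 0 0 0 0" --pt "0 0 -0.012 0 0 0 0" --pt "0 0 -0.012 0 0 0 0" --pt "0 0 -0.009 0 0 0 0" --pt "0 0 0 0 0 0 0"

```text
clock: 17.15
position: [575.7, -320.5, 89.5]
ee_rot: [-0.578, 0.816, -0.001, 0.0]
contact_force: [-4.2, 5.8, 20.0]
gripper_width: -0.0
grasp_force: 10.2
```

```bash
python3 -c "
from h import *
st();lid()" 2>/dev/null
```

```text
t 17.15 p [ 575.74 -320.48   89.52] yaw_y 160.65 z [ 0.002 -0.002 -1.   ] F [-4.2  5.8 20. ] w -0.0 g 10.2 j6 [-0.26  0.56 -0.08  0.   -0.93 -0.08]
side circle [ 502.6 -332.3] 89.92768859863281
 knob 118 [ 501.3 -330.6  118.9]
 flap 37 [ 455.4 -313.4  115.6] 122.2 yaw 158.1
 mid 592 [-5.0000e-03  2.0000e-03  9.0416e+01]
 lobes [(90.0, 64), (89.8, 51), (89.1, 5), (91.4, 62), (98.2, 132), (98.6, 87)]
top circle [ 499.2 -332.4] 88.0012435913086
 knob 142 [ 499.6 -333.7  119.3]
 flap 37 [ 452.6 -317.8  118. ] 124.1 yaw 162.5
 mid 954 [-3.0000e-03  0.0000e+00  9.0214e+01]
 lobes [(90.0, 104), (89.8, 98), (89.2, 94), (87.1, 10), (98.3, 101), (98.9, 104)]
```

Request:
servo_tool --pt "0 0 0.05 0 0 0 0" --pt "0 0 0.035 0 0 0 0" --pt "-0.082 0.096 0 0 0 0 0" --pt "-0.081 0.095 0 0 0 0 0" --pt "0 0 0 0 0 0 0" --pt "0 0 -0.04 0 0 0 0" --pt "0 0 -0.015 0 0 0 0" --pt "0 0 -0.012 0 0 0 0" --pt "0 0 -0.012 0 0 0 0" --pt "0 0 -0.008 0 0 0 0" --pt "0 0 0 0 0 0 0"

```text
clock: 18.62
position: [527.6, -263.0, 89.3]
ee_rot: [-0.579, 0.816, -0.001, 0.0]
contact_force: [-7.7, 8.4, 26.8]
gripper_width: -0.4
grasp_force: 14.1
```

```bash
python3 -c "
from h import *
st();lid()" 2>/dev/null
```

```text
t 18.62 p [ 527.56 -262.98   89.27] yaw_y 160.69 z [ 0.002 -0.002 -1.   ] F [-7.7  8.4 26.8] w -0.4 g 14.1 j6 [-0.19  0.46 -0.27  0.   -0.84 -0.15]
side circle [ 500.1 -331.9] 88.90623474121094
 knob 35 [ 499.  -325.5  118.6]
 flap 37 [ 455.3 -313.7  115.7] 123.8 yaw 157.9
 mid 246 [-1.5000e-02  9.0000e-03  8.9963e+01]
 lobes [(90.0, 65), (90.0, 40), (nan, 0), (89.9, 64), (89.8, 136), (97.9, 136)]
top circle [ 498.6 -332.8] 87.97679901123047
 knob 143 [ 498.8 -333.6  119.7]
 flap 39 [ 452.7 -317.4  117.3] 126.0 yaw 161.5
 mid 903 [-8.0000e-03 -2.0000e-03  9.0026e+01]
 lobes [(90.0, 98), (89.0, 100), (89.7, 93), (90.3, 32), (nan, 0), (98.4, 102)]
```

Request:
servo_tool --pt "0 0 0.05 0 0 0 0" --pt "0 0 0.035 0 0 0 0" --pt "-0.083 -0.015 0 0 0 0 0" --pt "-0.083 -0.015 0 0 0 0 0" --pt "-0.082 -0.014 0 0 0 0 0" --pt "0 0 0 0 0 0 0" --pt "0 0 -0.04 0 0 0 0" --pt "0 0 -0.015 0 0 0 0" --pt "0 0 -0.012 0 0 0 0" --pt "0 0 -0.01 0 0 0 0" --pt "0 0 -0.008 0 0 0 0" --pt "0 0 0 0 0 0 0"

```text
clock: 20.23
position: [452.9, -275.5, 89.2]
ee_rot: [-0.579, 0.815, -0.001, -0.0]
contact_force: [-9.0, 9.5, 33.9]
gripper_width: 0.2
grasp_force: 16.4
```

```bash
python3 -c "
from h import *
st();lid()" 2>/dev/null
```

```text
t 20.23 p [ 452.86 -275.53   89.17] yaw_y 160.76 z [ 0.001 -0.002 -1.   ] F [-9.   9.5 33.9] w 0.2 g 16.4 j6 [-0.24  0.38 -0.41  0.   -0.78 -0.1 ]
side circle [ 501.2 -331.6] 88.82186126708984
 knob 59 [ 507.2 -327.8  118.7]
 mid 457 [-4.0000e-03 -7.0000e-03  9.0396e+01]
 lobes [(90.3, 14), (91.9, 1), (90.1, 62), (89.8, 70), (88.8, 133), (89.1, 156)]
top circle [ 499.6 -333.9] 86.65029907226562
 knob 85 [ 502.5 -337.9  119.3]
 mid 613 [-1.1000e-02  4.0000e-03  9.0458e+01]
 lobes [(89.5, 95), (89.3, 101), (89.9, 91), (89.2, 97), (89.8, 51), (nan, 0)]
```

Request:
servo_tool --pt "0 0 0.05 0 0 0 0" --pt "0 0 0.08 0 0 0 0" --pt "0 0 0.06 0 0 0 0" --pt "-0.062 -0.046 0 0 0 0 0" --pt "-0.062 -0.047 0 0 0 0 0" --pt "0 0 0 0 0 0 0" --pt "0 0 0 0 0 0 0"

```text
clock: 21.2
position: [414.6, -303.7, 140.6]
ee_rot: [-0.578, 0.816, 0.0, -0.0]
contact_force: [-0.3, 0.3, -0.5]
gripper_width: -0.3
grasp_force: 0.0
```

```bash
python3 - 2>/dev/null <<'E'
from h import *
st();lid()
cv2.imwrite('pics/c5.png',cv2.resize(cv2.imread('pics/side_lid.png')[120:290,260:460],(700,595)))
E
```

```text
t 21.2 p [ 414.6  -303.66  140.63] yaw_y 160.56 z [-0.001  0.    -1.   ] F [-0.3  0.3 -0.5] w -0.3 g 0.0 j6 [-0.32  0.29 -0.39 -0.   -0.9  -0.02]
side circle [ 501.2 -332.7] 87.81880187988281
 knob 113 [ 501.1 -330.7  119. ]
 flap 38 [ 455.3 -313.9  115.2] 121.5 yaw 157.8
 mid 597 [-5.0000e-03 -1.0000e-03  9.0411e+01]
 lobes [(89.9, 65), (89.9, 56), (89.6, 54), (89.8, 71), (89.4, 103), (89.4, 94)]
top circle [ 499.7 -333.9] 86.67876434326172
 knob 147 [ 499.2 -333.4  119.4]
 mid 780 [-8.0000e-03  8.0000e-03  9.0128e+01]
 lobes [(nan, 0), (89.9, 98), (89.6, 99), (89.6, 99), (90.1, 95), (nan, 0)]
```

View pics/c5.png

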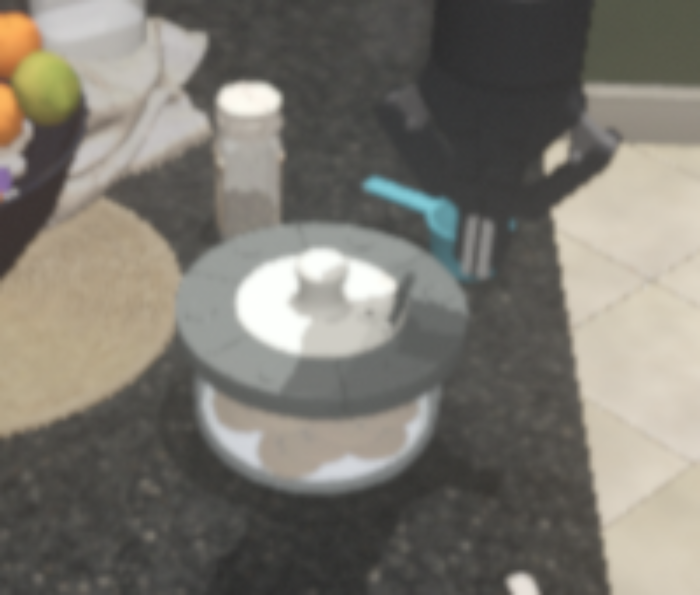

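All six lobes read about 90 mm, which is flat, and the flap at (403,295) is still open. Next: flick the flap shut.

Request:
servo_tool --pt "0 0 -0.05 0 0 0 0" --pt "0 0 -0.037 0 0 0 0" --pt "0.035 -0.0123 0 0 0 0 0" --pt "0.035 -0.0123 0 0 0 0 0" --pt "0.02 -0.007 0 0 0 0 0" --pt "0.02 -0.007 0 0 0 0 0" --pt "0.02 -0.007 -0.005 0 0 0 0" --pt "0.019 -0.007 -0.008 0 0 0 0" --pt "0.019 -0.007 -0.008 0 0 0 0" --pt "0 0 0 0 0 0 0"

```text
clock: 22.55
position: [465.8, -321.5, 108.5]
ee_rot: [-0.578, 0.816, 0.0, -0.0]
contact_force: [0.6, -0.4, 0.0]
gripper_width: -0.2
grasp_force: 0.0
```

```bash
python3 -c "
from h import *
st()"
```

```text
t 22.55 p [ 465.8  -321.47  108.51] yaw_y 160.6 z [-0.  0. -1.] F [ 0.6 -0.4  0. ] w -0.2 g 0.0 j6 [-0.32  0.4  -0.3   0.   -0.86 -0.02]
```

Request:
servo_tool --pt "0 0 0.05 0 0 0 0" --pt "0 0 0.1 0 0 0 0" --pt "-0.05 0 0.1 0 0 0 0" --pt "-0.1 -0.1 0.05 0 0 0 0" --pt "-0.1 -0.15 0 0 0 0 0" --pt "0 -0.15 0 0 0 0 0" --pt "0 -0.1 0 0 0 0 0" --pt "0 0 0 0 0 0 0"

```text
clock: 23.55
position: [390.0, -473.1, 199.6]
ee_rot: [-0.577, 0.817, -0.001, 0.0]
contact_force: [0.2, -0.1, 0.4]
gripper_width: 0.3
grasp_force: 0.0
```

```bash
python3 - 2>/dev/null <<'E'
from h import *
st();lid()
t=cloud(snap('top'))
for nm,u,v in(('salt',308,166),('jar',450,247),('cup',431,319),('spoon2',295,324)):print(nm,t[v,u].round())
cv2.imwrite('pics/c6.png',cv2.resize(cv2.imread('pics/side_lid.png')[120:290,260:460],(700,595)))
E
```

```text
t 23.55 p [ 390.   -473.12  199.62] yaw_y 160.45 z [ 0.001 -0.001 -1.   ] F [ 0.2 -0.1  0.4] w 0.3 g 0.0 j6 [-0.62  0.39 -0.07  0.   -1.11  0.28]
side circle [ 503.  -333.1] 88.44218444824219
 knob 117 [ 501.4 -330.5  119. ]
 mid 587 [-3.2000e-02  2.0000e-03  9.1005e+01]
 lobes [(90.1, 68), (89.7, 57), (89.7, 58), (89.9, 73), (89.5, 107), (89.5, 87)]
top circle [ 513.9 -292.4] 74.32594299316406
 mid 70 [-3.4000e-02  4.0000e-02  8.8223e+01]
 lobes [(nan, 0), (nan, 0), (nan, 0), (nan, 0), (nan, 0), (nan, 0)]
salt [ 735. -226.   89.]
jar [ 556. -542.  110.]
cup [ 404. -410.  530.]
spoon2 [ 379. -204.    4.]
```

View pics/c6.png

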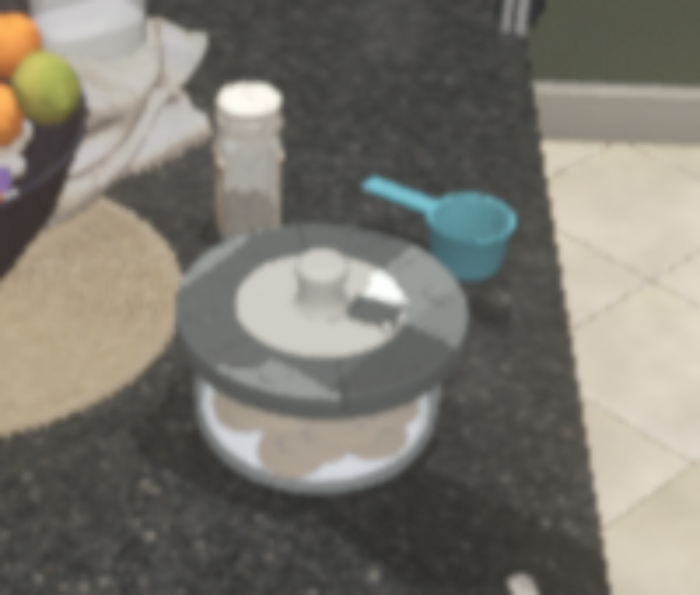

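The flap at (378,308) lies flat, all the lobes are down, and the other things are where they were. The robot is clear, so I'm handing the job in.

```bash
python3 -c "
from bench import arm
print(arm.job_done())"
```

```text
the job is handed in; nothing more can be done
None
```

The lid is on the tub with all six lobes snapped down flat and the vent flap shut last; I handed the job in at about 24 s with the arm clear, and no verdict came back.

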